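Clamp a dispersing tool in the collet vise

ROBOT

A 6-joint arm with a two-finger parallel gripper is mounted at the origin on a cart in front of the work surface, level with it; the furniture and walls round the work are solid. World frame = base frame: x ahead of the robot, y to its left, z up, the work surface at z = 0. Lengths are in m, angles in rad, forces in N, time in s.
With the tool pointing down it reaches from about 0.225 to 0.875 m from the base axis. Payload 3.4 kg.
Tool frame: the origin (TCP) lies at the very end of the fingers, on their centre line; the grasp point (between the pads) lies 19 mm behind it; z points along the fingers, y is the direction in which the jaws open and shut (so a half turn about z gives the same grasp; the last joint's range is limited). The gripper opens to 85 mm and grips with 20 to 120 N. Pads are 22 mm wide; open, the fingers measure 114 mm over their backs; the gripper's body (76 mm by 85 mm) begins 54 mm behind the grasp point. The pads swing forward as they close: fully open they stand 13 mm farther back than shut.
Start: joints at [-1.433, 0.276, 1.505, -0, 1.361, -0.121], TCP at [0.147, -0.556, 0.231] pointing down, gripper open.
Joint ranges: [-2.89, 2.89], [-0.75, 2.08], [0.22, 2.7], [-1.18, 4.32], [0.11, 2.71], [-2.7, 2.7]. Speed limits (rad/s): [2.57, 2.57, 3.14, 3.14, 3.14, 3.14].

INTERFACE

Orientations are given as a unit quaternion [w, x, y, z].
In Python, from rig import telemetry, imaging, manip, finder gives the robot as it stands.
- The arm moves only by the tool arm_command, never from a script. Its argument "steps" is a list of rows, each a list of 3 entries, a list of its own where there are three numbers: the turn, a rotation vector about the world's x, y, z in rad, then the shift along the world's x, y, z in mm, then the closure in counts, from 0 (fully open) to 255 (shut). In form: [[[rx, ry, rz], [dx, dy, dz], grip], ...]. A call has 1 to 20 rows; each row shifts and turns the commanded pose from where the row before left it; what a row does not reach is not made up. A row lasts 1/8 s, in which the tool goes at most 62.5 mm and 10.7 degrees, less where a joint would pass 70% of its speed; a pose out of reach is approached as far as the arm can. A call is refused whole if a number of a shift passes 62.5 or a number of a turn 0.188, either way. A call with a gripper value outside its range is refused whole. The fingers move at their own pace and stop on an object; "newtons" is the grip in N (left out, the last holds). Time passes only in rows, so rows that do not move let the fingers close. It gives the time, the measured TCP pose, the force and the opening at its end, in the units of the state.
- telemetry.get_state(): the state, without advancing time (a new reading comes with each control period).
- imaging.get_image(name): name is "scene" or "top" or "wrist"; returns the picture (480x640x3 uint8, blue, green, red); there is no depth.
- imaging.camera_params(name): a dict with "intrinsics" (3x3 intrinsics, pixels), "D" ([k1, k2, p1, p2, k3] as OpenCV has them; the pictures are not rectified), "R" (3x3) and "t" (3): a world point X has camera coordinates R X + t. Camera axes: x right, y down, z forward; pixel columns grow to the right and rows downward; lengths in m; the calibration is good to about 2 mm. A picture is of the moment at which its call begins: read the wrist's pose just before it. camera_params takes no time and is no camera call; for the wrist camera it gives the pose at the moment of the call.
- manip.sign_off(): hands the job in, once; it reports no verdict.
Trained networks look in the newest picture that a camera, given by its name, has taken for a name from the list of things; names that differ only in an ending like _2 or _b are one class to them, and where a whole thing is asked for, a point or a joint stands for the part that bears it (a point fixed in the world has none). Each returns a list of dicts, best first, with "score" (0 to 1); they miss things now and then, are a little off and sometimes report something else, mostly with a low value. They report only what shows in the picture. A call takes as long as a camera call. They do not tell look-alikes from the thing itself.
- finder.cut_out(camera, thing): "pixels" (480x640 bool, what is visible of it) and "extent" ([left, top, width, height] in pixels, round what is visible of it).
The state is a dict: "clock": time; "qpos": joint angles; "qd": joint speeds; "effort": joint torques, N m; "position": TCP position; "ee_rot": TCP orientation; "contact_force": force on the tool from outside, world axes, zero at the start; "moment": the same for the moment, N m; "width": finger opening in m.
Only numpy, scipy, OpenCV 4.12 (cv2) and the standard library are available. Lean on these libraries where they do the work, as an engineer would, in place of code of your own. Each camera call takes 0.05 s, during which the arm holds its last target.

TASK

Take the dispersing tool with the blue sleeve out of the white storage block, lower its bare steel shank fully down into the open collet of the bench vise without dropping it, then swing the vise nut's red handle clockwise (seen from above) round towards its stop until the collet is firmly tight on the shank, and let go. Leave the orange tool in its hole and do not knock the lab timer about.

Things in the scene. Friction and masses are not known exactly. Their poses are not given: they have to be found in the camera images.
- tool_blue_grip (a point): Middle of the blue sleeve of the tool to be clamped, the place to grasp; z is the tool's axis, up. The sleeve is a cylinder 28 mm in diameter and 46 mm long. The tool is 116 mm tall and 140 g and stands upright, shank down; this point is 78 mm above its foot and 38 mm below its top.
- tool_blue_foot (a point): Centre of the flat foot (lower end of the shank) of the blue tool.
- tool_blue: The blue tool; origin at the centre of its foot, z up along its axis. It is round; from the foot up: bare steel shank 16 mm in diameter, 50 mm long (foot tapered to 11 mm over the last 4 mm), 32 mm flange 4 mm thick, blue sleeve, 20 mm toothed steel head 16 mm tall.
- tool_orange: The same tool with an orange sleeve, to be left where it stands; origin at the centre of its foot. The two tools stand in the two holes of the block, 80 mm apart, either way round.
- block: White fixed storage block 75 x 155 x 45 mm, origin under its centre, long side along its y; two holes 19 mm in diameter and 37 mm deep at y = +40 and -40 mm, in which the tools stand, their feet 8 mm above the worktop.
- collet_mouth (a point): Centre of the collet's open mouth on the vise axis, level with the top of the nut, 74 mm above the worktop; z up. The vise is fixed: round grey foot of 124 mm, dark column, and a steel ring nut 54 mm in diameter. The bore is 26 mm wide at the mouth; from 4 mm below it four brass jaws leave a 20 mm opening when the nut is loose.
- collet_stop (a point): Centre of the collet's floor, 44 mm straight below the mouth (30 mm above the worktop); the tool's foot rests here when fully down, and its flange is then 6 mm above the nut and its sleeve middle 108 mm above the worktop.
- nut (a joint): Angle of the nut, rad: 0 is loose; it grows clockwise seen from above and stops hard at 1.8. It starts between 0 and 0.2. With the shank in, the jaws touch at about 1.45 and press harder the further it turns (firmly from about 1.6, tightest at the stop). It stays where it is left (friction 0.3 N m: about 3.5 N at the handle, 6 N when tight).
- nut_handle (a point): Point to pinch on the nut's upright red handle, 110 mm above the worktop: a vertical cylinder 18 mm in diameter, from 60 to 132 mm above the worktop, on a bar that joins it to the nut, 90 mm from the collet's axis. It travels on that level circle as the nut turns, and may turn between the fingers.
- jaw_a: One of the four brass collet jaws inside the nut, opposite jaw_c (origin: under the vise's centre). Each presses inwards on the shank when the nut is tight.
- jaw_b: Another jaw, opposite jaw_d.
- jaw_c: The jaw opposite jaw_a.
- jaw_d: The jaw opposite jaw_b.
- lab_timer: White lab timer, 58 x 70 x 18 mm, lying on the worktop near its front edge, origin under its centre; a bystander.
There are look-alikes about, which are no part of the job. Leave any green look-alike of the tool_blue alone.

How it is judged:
On the way, in this order (a step that is already met when the one before it is completed fails the run):
1. the blue tool's shank is fully down in the collet while the nut is still loose (z of tool_blue_foot in the frame of collet_stop below 0.003 m and horizontal distance between tool_blue_foot and collet_stop below 0.006 m and value of joint nut below 0.8 rad), for 0.2 s.
2. the nut is turned until opposite jaws press on the shank (z of tool_blue_foot in the frame of collet_stop below 0.003 m and horizontal distance between tool_blue_foot and collet_stop below 0.006 m and (contact force between each of jaw_a, jaw_c and tool_blue above 5 N or contact force between each of jaw_b, jaw_d and tool_blue above 5 N) and value of joint nut above 1.4 rad), for 0.2 s.
At the end, for the whole second after the job is handed in: The blue tool stands still, upright within 0.06 rad, its foot within 3 mm of the collet floor and 6 mm of its axis; the nut is past 1.4 rad and both jaws of an opposite pair press the shank with over 5 N each; the orange tool stands in its hole within 20 mm of its start (all of step 2 and angle between tool_blue's own z axis and vertical below 0.06 rad and linear speed of tool_blue below 0.02 m/s and distance of tool_orange from where it was at the start of the episode below 0.02 m and angle between tool_orange's own z axis and vertical below 0.15 rad); the robot touches nothing.
It fails at once if the blue tool is dropped into the collet (falls faster than 0.5 m/s there) (horizontal distance between tool_blue_foot and collet_stop below 0.02 m and z of tool_blue_foot in the frame of collet_stop below 0.05 m and linear speed of tool_blue above 0.5 m/s).
It fails at once if the orange tool is pulled out or knocked (moved over 30 mm) (distance of tool_orange from where it was at the start of the episode above 0.03 m).
It fails at once if the lab timer is knocked (moved over 30 mm) (distance of lab_timer from where it was at the start of the episode above 0.03 m).
It also fails if it takes over 56 s, if anything falls off the work surface, if the arm or the gripper's body presses on something with over 40 N, if the wrist force passes 120 N, or if a joint passes its speed limit or range.

## Working session

There is one attempt and no reset: what is moved stays moved. The work goes in short steps, Python scripts to look and compute and a tool call to move; the robot and the scene stay as the last step left them, time stands still between calls to the robot, and variables do not carry over. Pictures are saved under pics/ and viewed, and the job is handed in when it is done.

Besides the shell and the picture viewer there is one more tool, called after ">>>" by a JSON object that holds its "fn" and its "kwargs". arm_command: Moves the arm, as the interface text tells. Its arguments: {"type":"object","properties":{"steps":{"type":"array"},"newtons":{"type":"number"}},"required":["steps"]}

```bash
ls; mkdir -p pics; python3 - <<'E'
from rig import telemetry, imaging, manip, finder
import cv2,numpy as np
print(telemetry.get_state())
for n in ["scene","top","wrist"]:
    im=imaging.get_image(n); cv2.imwrite(f"pics/{n}0.png",im)
    p=imaging.camera_params(n); print(n,{k:np.round(np.array(v),4).tolist() for k,v in p.items()})
E
```

```text
pics
{'clock': 0.0, 'qpos': array([-1.43298962e+00,  2.76601312e-01,  1.50617707e+00, -4.64924841e-06,
        1.36069834e+00, -1.21026263e-01]), 'qd': array([-1.34426162e-04,  1.91795622e-03,  1.62621195e-04, -3.32426249e-04,
        2.24602033e-03,  4.36936086e-05]), 'effort': array([-8.34748280e-04, -4.16774940e+01, -2.45802087e+01, -3.80504380e-04,
        1.11066023e-02, -7.91110324e-06]), 'position': array([ 0.14707519, -0.55530318,  0.23041861]), 'ee_rot': array([-9.41984871e-04,  9.91636865e-01,  1.29055956e-01, -1.01767778e-05]), 'contact_force': array([-0.96747447, -0.52313333,  0.32869014]), 'moment': array([-0.00339208,  0.00063454, -0.01373226]), 'width': 0.0855493733604538}
scene {'intrinsics': [[595.5049, 0.0, 324.4938], [0.0, 595.5049, 232.55], [0.0, 0.0, 1.0]], 'D': [-0.1357, 0.0, 0.0, 0.0, 0.0], 'R': [[-0.7754, -0.6312, -0.0195], [-0.2526, 0.3383, -0.9065], [0.5788, -0.698, -0.4217]], 't': [0.4509, 0.1706, 1.1244]}
top {'intrinsics': [[449.8193, 0.0, 318.4751], [0.0, 449.8193, 234.9129], [0.0, 0.0, 1.0]], 'D': [-0.0697, 0.0, 0.0, 0.0, 0.0], 'R': [[0.0143, -0.9998, 0.0125], [-0.9907, -0.0158, -0.1351], [0.1353, -0.0104, -0.9907]], 't': [0.0866, 0.4978, 0.9905]}
wrist {'intrinsics': [[337.7801, 0.0, 320.3828], [0.0, 337.7801, 239.7676], [0.0, 0.0, 1.0]], 'D': [0.0199, 0.0, 0.0, 0.0, 0.0], 'R': [[0.256, -0.9667, -0.0008], [-0.9303, -0.2466, 0.2715], [-0.2626, -0.0688, -0.9624]], 't': [-0.5749, -0.0365, 0.3796]}
```

View pics/scene0.png

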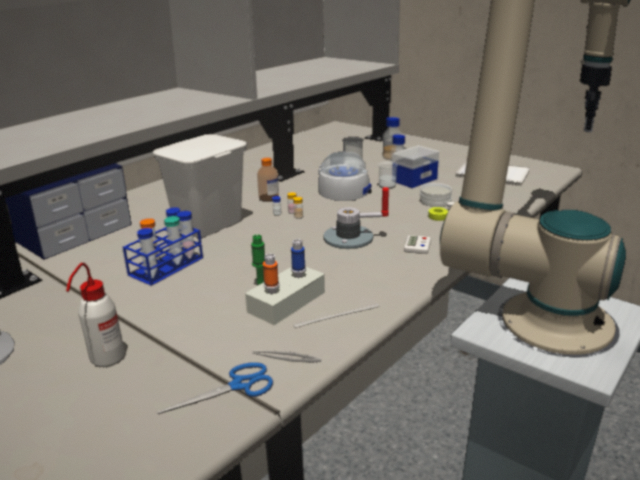

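View pics/top0.png

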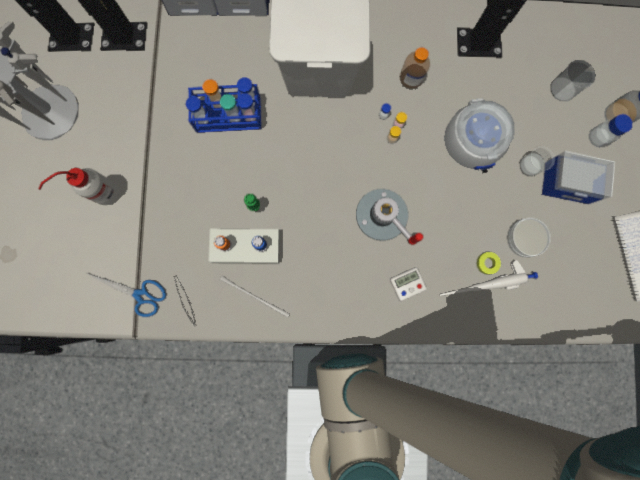

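View pics/wrist0.png

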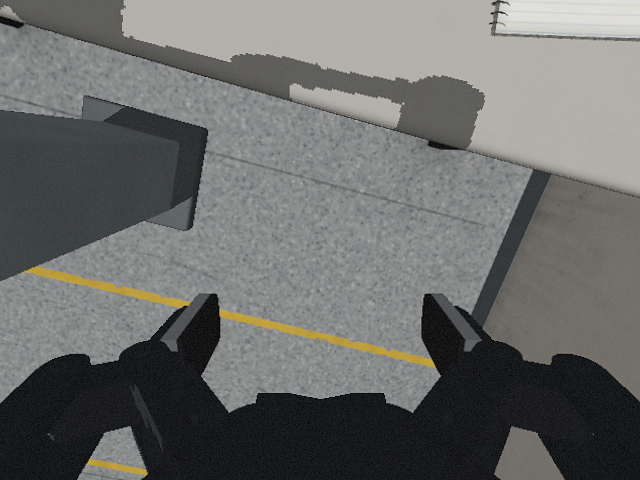

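```bash
cat > h.py <<'E'
from rig import telemetry, imaging, manip, finder
import cv2,numpy as np
def ray(p,uv):
    K=np.array(p["intrinsics"]);D=np.array(p["D"]);R=np.array(p["R"]);t=np.array(p["t"])
    x=cv2.undistortPoints(np.array([[uv]],float),K,D)[0,0]
    return -R.T@t, R.T@np.array([x[0],x[1],1.])
def plane(p,uv,z):
    o,d=ray(p,uv); return o+d*(z-o[2])/d[2]
def proj(p,X):
    R=np.array(p["R"]);r,_=cv2.Rodrigues(R)
    return cv2.projectPoints(np.array(X,float).reshape(-1,1,3),r,np.array(p["t"]),np.array(p["intrinsics"]),np.array(p["D"]))[0].reshape(-1,2)
def tri(prs):
    A=np.zeros((3,3));b=np.zeros(3)
    for p,uv in prs:
        o,d=ray(p,uv);d/=np.linalg.norm(d);P=np.eye(3)-np.outer(d,d);A+=P;b+=P@o
    X=np.linalg.solve(A,b);return X,[np.round(proj(p,X)[0]-uv,1) for p,uv in prs]
E
python3 - <<'E'
from h import *
ps={c:imaging.camera_params(c) for c in("top","scene")}
ims={}
for c in("top","scene"):
    im=imaging.get_image(c);ims[c]=im
    for th in["tool_blue","tool_orange","block","nut_handle","nut","lab_timer","tool_blue_grip","collet_mouth"]:
        try:
            for r in finder.cut_out(c,th)[:4]:
                ys,xs=np.nonzero(r["pixels"]); print(c,th,round(r["score"],2),np.round(r["extent"]).tolist(),"cen",xs.mean().round(1),ys.mean().round(1),len(xs))
        except Exception as e: print(c,th,e)
for c,(x,y,w,h) in {"top":(190,180,250,110),"scene":(230,170,180,150)}.items():
    cr=ims[c][y:y+h,x:x+w]; s=min(800/w,600/h); cv2.imwrite(f"pics/crop_{c}.png",cv2.resize(cr,None,fx=s,fy=s,interpolation=cv2.INTER_CUBIC)[:600,:800]);print(c,s)
print(telemetry.get_state()["clock"])
E
```

```text
top tool_blue 0.65 [253.0, 240.0, 16.0, 11.0] cen 259.5 243.1 194
top tool_blue 0.59 [242.0, 192.0, 19.0, 21.0] cen 251.2 202.0 246
top tool_blue 0.31 [373.0, 196.0, 50.0, 48.0] cen 394.3 218.1 630
top tool_orange 0.79 [215.0, 240.0, 18.0, 11.0] cen 222.9 243.4 198
top block 0.68 [209.0, 230.0, 73.0, 33.0] cen 245.0 245.7 1922
top nut_handle 0.89 [374.0, 196.0, 50.0, 50.0] cen 394.5 218.2 671
top nut 0.89 [374.0, 202.0, 52.0, 41.0] cen 394.2 217.9 675
top lab_timer 0.69 [391.0, 270.0, 34.0, 29.0] cen 408.1 283.5 755
top lab_timer 0.43 [356.0, 190.0, 65.0, 52.0] cen 383.4 215.5 2239
top tool_blue_grip 0.79 [245.0, 196.0, 14.0, 14.0] cen 251.8 201.4 203
top tool_blue_grip 0.76 [251.0, 234.0, 16.0, 18.0] cen 259.3 243.0 182
top tool_blue_grip 0.56 [216.0, 241.0, 16.0, 9.0] cen 222.1 242.9 192
top collet_mouth 0.72 [356.0, 186.0, 66.0, 54.0] cen 383.7 215.7 2261
scene tool_blue 0.63 [293.0, 239.0, 12.0, 40.0] cen 297.3 257.7 407
scene tool_blue 0.6 [247.0, 235.0, 18.0, 46.0] cen 258.0 257.7 571
scene tool_blue 0.3 [246.0, 267.0, 80.0, 64.0] cen 284.1 295.7 2763
scene tool_orange 0.74 [265.0, 255.0, 13.0, 42.0] cen 270.3 274.2 480
scene block 0.76 [247.0, 268.0, 80.0, 57.0] cen 284.8 295.7 2527
scene nut_handle 0.88 [334.0, 189.0, 56.0, 35.0] cen 364.4 210.3 710
scene lab_timer 0.6 [403.0, 235.0, 26.0, 20.0] cen 417.2 244.1 421
scene tool_blue_grip 0.65 [252.0, 237.0, 14.0, 48.0] cen 258.0 256.8 486
scene tool_blue_grip 0.56 [290.0, 241.0, 16.0, 35.0] cen 297.8 258.3 468
scene collet_mouth 0.79 [326.0, 187.0, 63.0, 65.0] cen 354.2 226.1 1771
top 3.2
scene 4.0
1.05
```

View pics/crop_top.png

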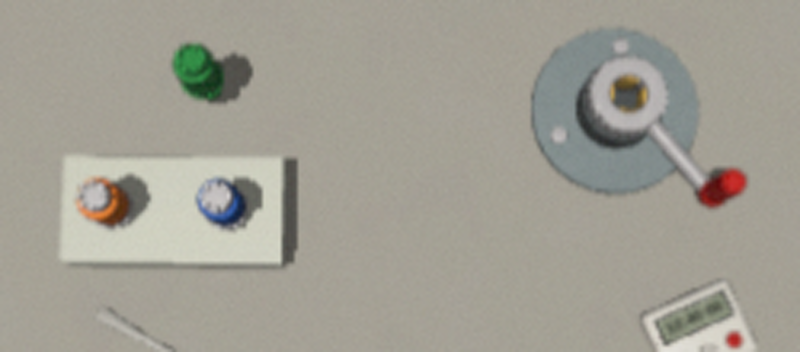

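View pics/crop_scene.png

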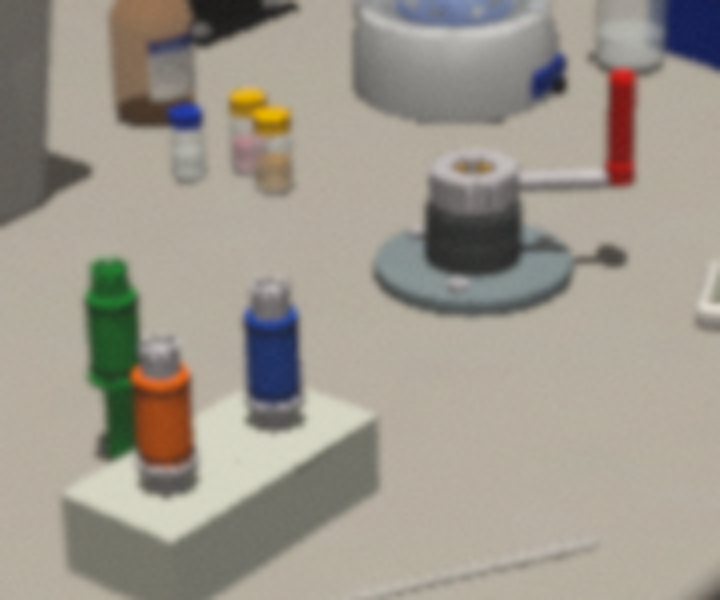

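```bash
python3 - <<'E'
from h import *
T=imaging.camera_params("top");S=imaging.camera_params("scene")
for n,a,b,z in [("blue top",(257.6,240.6),(297.5,241),.124),("orange top",(220.2,240.6),(270,256),.124),("mouth",(386.1,208.9),(348.2,211.7),.074),("handle top",(419,236.9),(385.5,188.3),.132)]:
    X,e=tri([(T,a),(S,b)]); print(n,X.round(4),e,plane(T,a,z).round(4),plane(S,b,z).round(4))
# block corners z=.045 in top crop
for c in [(63,157),(283,157),(283,265),(61,262)]:
    print(plane(T,(190+c[0]/3.2,180+c[1]/3.2),.045).round(4))
E
```

```text
blue top [0.4698 0.2206 0.1211] [array([0.3, 0.4]), array([-0.5, -0.1])] [0.4702 0.2208 0.124 ] [0.4647 0.2247 0.124 ]
orange top [0.4694 0.2992 0.1196] [array([0., 0.]), array([-0.1, -0. ])] [0.4689 0.2984 0.124 ] [0.4631 0.3052 0.124 ]
mouth [ 0.5513 -0.0552  0.0702] [array([0.2, 0.3]), array([-0.4, -0. ])] [ 0.5513 -0.054   0.074 ] [ 0.5449 -0.0484  0.074 ]
handle top [ 0.4822 -0.1136  0.1288] [array([0.1, 0.2]), array([-0.2,  0. ])] [ 0.4821 -0.1126  0.132 ] [ 0.4771 -0.1067  0.132 ]
[0.5042 0.3399 0.045 ]
[0.5067 0.1846 0.045 ]
[0.4306 0.1827 0.045 ]
[0.4301 0.3379 0.045 ]
```

>>> {"fn": "arm_command", "kwargs": {"steps": [[[0, 0, 0.077], [19, 45.6, 1], 0], [[0, 0, 0.077], [19, 45.6, 1], 0], [[0, 0, 0.077], [19, 45.6, 1], 0], [[0, 0, 0.077], [19, 45.6, 1], 0], [[0, 0, 0.077], [19, 45.6, 1], 0], [[0, 0, 0.077], [19, 45.6, 1], 0], [[0, 0, 0.077], [19, 45.6, 1], 0], [[0, 0, 0.077], [19, 45.6, 1], 0], [[0, 0, 0.077], [19, 45.6, 1], 0], [[0, 0, 0.077], [19, 45.6, 1], 0], [[0, 0, 0.077], [19, 45.6, 1], 0], [[0, 0, 0.077], [19, 45.6, 1], 0], [[0, 0, 0.077], [19, 45.6, 1], 0], [[0, 0, 0.077], [19, 45.6, 1], 0], [[0, 0, 0.077], [19, 45.6, 1], 0], [[0, 0, 0.077], [19, 45.6, 1], 0], [[0, 0, 0.08], [19, 45.6, 1], 0], [[0, 0, 0], [0, 0, 0], 0]], "newtons": 60}}

```text
clock: 3.3
position: [0.4713, 0.2221, 0.248]
ee_rot: [-0.0, 0.706, 0.708, 0.001]
contact_force: [-0.3, -1.6, -0.1]
width: 0.0855
```

```bash
cat > wl.py <<'E'
from h import *
import sys
s=telemetry.get_state();p=imaging.camera_params("wrist");im=imaging.get_image("wrist")
cv2.imwrite(f"pics/{sys.argv[1]}.png",im)
print(s["clock"],s["position"].round(4),s["ee_rot"].round(4),s["qpos"].round(3),s["contact_force"].round(1),s["width"])
np.savez(f"pics/{sys.argv[1]}.npz",**{k:np.array(v) for k,v in p.items()})
E
python3 wl.py w1; python3 -c "
from h import *
p=dict(np.load('pics/w1.npz'))
print(proj(p,[[.4695,.2208,.124],[.469,.2995,.124]]))"
```

```text
3.3 [0.4713 0.2221 0.248 ] [-2.000e-04  7.058e-01  7.084e-01  5.000e-04] [3.060e-01 1.840e-01 1.588e+00 1.000e-03 1.369e+00 3.020e-01] [-0.3 -1.6 -0.1] 0.0855467847328252
[[319.05862519 232.47411058]
 [318.67906189 131.52768239]]
```

View pics/w1.png

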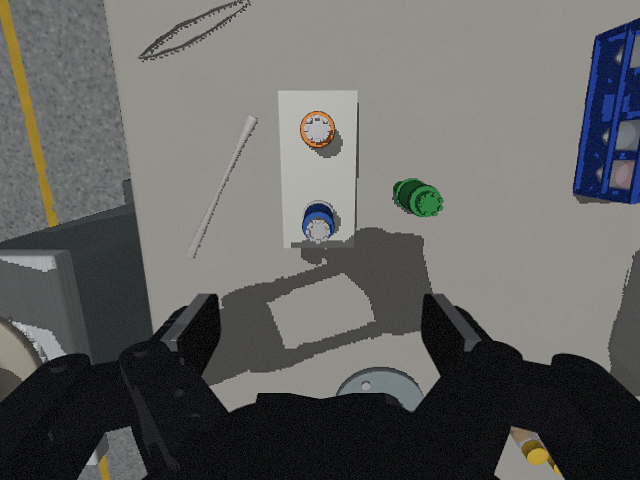

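```bash
python3 -c "
from h import *
p=dict(np.load('pics/w1.npz'));im=cv2.imread('pics/w1.png')
cv2.imwrite('pics/w1c.png',cv2.resize(im[90:260,260:460],None,fx=4,fy=3.5,interpolation=cv2.INTER_CUBIC)[:600,:800])
print(plane(p,(318,230.3),.124),plane(p,(317.5,128.5),.124))
for c in [(278,91),(357,91),(355,247),(285,248)]: print(plane(p,c,.045))
"
```

```text
[0.4686287  0.22263345 0.124     ] [0.46810655 0.30166173 0.124     ]
[0.42999153 0.33852824 0.045     ]
[0.50477839 0.33881916 0.045     ]
[0.50787511 0.18447399 0.045     ]
[0.43267318 0.18305836 0.045     ]
```

View pics/w1c.png

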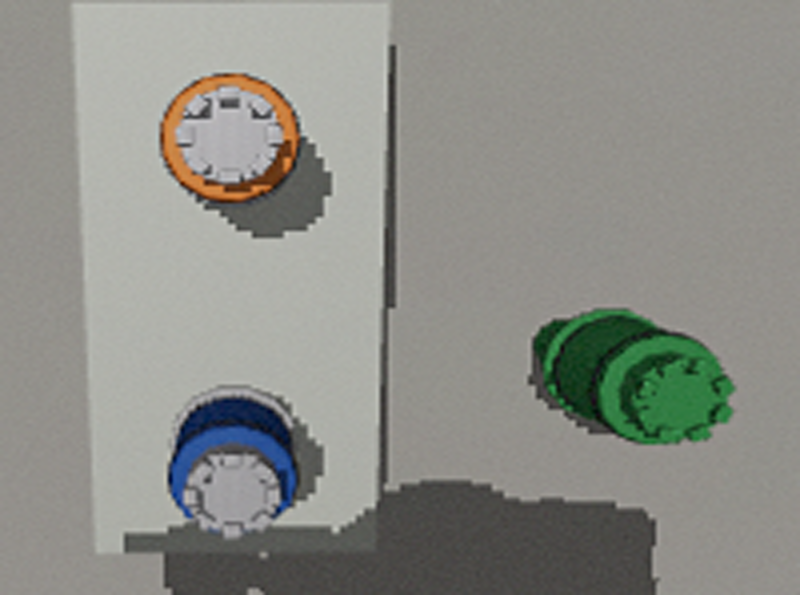

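>>> {"fn": "arm_command", "kwargs": {"steps": [[[0, 0, 0], [-2, 0, -40], 0], [[0, 0, 0], [0, 0, -40], 0], [[0, 0, 0], [0, 0, -40], 0], [[0, 0, 0], [0, 0, -40], 0], [[0, 0, 0], [0, 0, -23], 0], [[0, 0, 0], [0, 0, 0], 0], [[0, 0, 0], [0, 0, 0], 255], [[0, 0, 0], [0, 0, 0], 255], [[0, 0, 0], [0, 0, 0], 255], [[0, 0, 0], [0, 0, 0], 255], [[0, 0, 0], [0, 0, 0], 255], [[0, 0, 0], [0, 0, 0], 255]], "newtons": 60}}

```text
clock: 4.85
position: [0.4688, 0.2195, 0.0664]
ee_rot: [0.001, 0.707, 0.707, 0.001]
contact_force: [0.0, -0.6, 5.9]
width: 0.0269
```

```bash
python3 wl.py w2
```

```text
4.85 [0.4688 0.2195 0.0664] [5.000e-04 7.070e-01 7.072e-01 8.000e-04] [ 0.304  0.34   1.869 -0.     0.93   0.303] [ 0.  -0.6  5.9] 0.026895269847265136
```

View pics/w2.png

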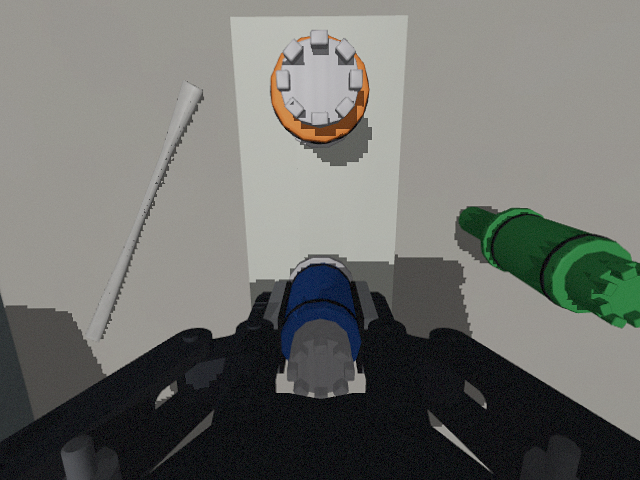

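>>> {"fn": "arm_command", "kwargs": {"steps": [[[0, 0, 0], [0, 0, 8], 255], [[0, 0, 0], [0, 0, 20], 255], [[0, 0, 0], [0, 0, 30], 255], [[0, 0, 0], [0, 0, 40], 255], [[0, 0, 0], [0, 0, 40], 255], [[0, 0, 0], [0, 0, 0], 255]]}}

```text
clock: 5.65
position: [0.4701, 0.22, 0.2067]
ee_rot: [0.002, 0.707, 0.707, 0.003]
contact_force: [-0.6, 0.3, -1.6]
width: 0.0266
```

```bash
python3 wl.py w3; python3 - <<'E'
from h import *
T=imaging.camera_params("top");S=imaging.camera_params("scene")
im=imaging.get_image("scene");cv2.imwrite("pics/s3.png",cv2.resize(im[150:330,220:420],None,fx=3.5,fy=3.3,interpolation=cv2.INTER_CUBIC))
E
```

```text
5.65 [0.4701 0.22   0.2067] [0.0017 0.707  0.7072 0.0033] [ 0.304  0.204  1.668 -0.     1.263  0.303] [-0.6  0.3 -1.6] 0.02657759927622698
```

View pics/w3.png

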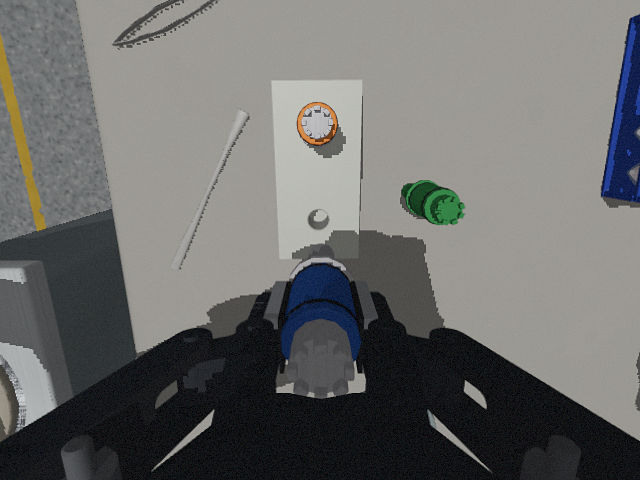

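View pics/s3.png

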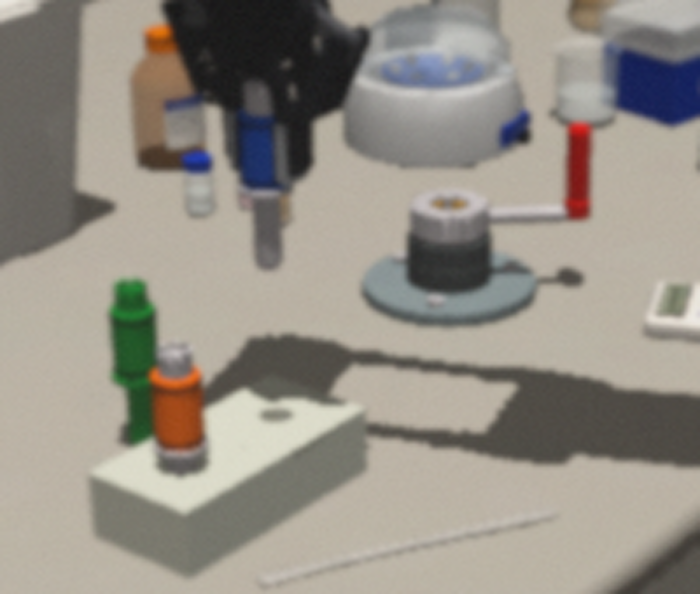

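```bash
python3 -c "
from h import *
p=dict(np.load('pics/w3.npz'));im=cv2.imread('pics/w3.png')
cv2.imwrite('pics/w3c.png',cv2.resize(im[200:400,260:380],None,fx=3,fy=3,interpolation=cv2.INTER_CUBIC))
print(plane(p,(318.5,218),.045), plane(p,(318,123),.124))
# predicted flange/sleeve/head circles given foot offset
th=np.linspace(0,2*np.pi,60)
for dy in(0,.002,.004):
  foot=np.array([.4701,.2200+dy,.2067-.0664+.008])
  for n,r,h in(('flange',.016,.05),('slv top',.014,.1),('head',.010,.116)):
    c=np.c_[foot[0]+r*np.cos(th),foot[1]+r*np.sin(th),np.full(60,foot[2]+h)];q=proj(p,c)
    print(dy,n,q.min(0).round(1),q.max(0).round(1))
"
```

```text
[0.46875484 0.22302602 0.045     ] [0.46847242 0.30122578 0.124     ]
0 flange [288.8 258. ] [354.2 318.5]
0 slv top [282.4 311.5] [363.3 382.8]
0 head [290.3 349.9] [356.9 407.1]
0.002 flange [288.7 254. ] [354.3 314.9]
0.002 slv top [282.3 306.1] [363.5 378. ]
0.002 head [290.2 343.9] [357.1 401.6]
0.004 flange [288.6 250. ] [354.4 311.2]
0.004 slv top [282.1 300.6] [363.7 373.1]
0.004 head [290.  337.8] [357.3 396.1]
```

View pics/w3c.png

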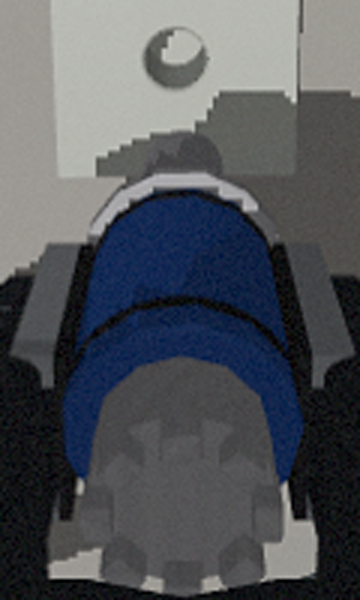

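>>> {"fn": "arm_command", "kwargs": {"steps": [[[0, 0, 0], [5, -15, 3], 255], [[0, 0, 0], [11, -38, 0], 255], [[0, 0, 0], [11, -38, 0], 255], [[0, 0, 0], [11, -38, 0], 255], [[0, 0, 0], [11, -38, 0], 255], [[0, 0, 0], [11, -38, 0], 255], [[0, 0, 0], [11, -38, 0], 255], [[0, 0, 0], [6, -24, 0], 255], [[0, 0, 0], [4, -10, 0], 255], [[0, 0, 0], [0, 0, 0], 255], [[0, 0, 0], [0, 0, 0], 255]]}}

```text
clock: 7.12
position: [0.5486, -0.0569, 0.206]
ee_rot: [-0.001, 0.707, 0.707, -0.0]
contact_force: [-0.3, 0.5, -1.3]
width: 0.0267
```

```bash
python3 wl.py w4; python3 - <<'E'
from h import *
p=dict(np.load('pics/w4.npz'));print(proj(p,[.551,-.0545,.074]))
for c,(x,y,w,h) in {"top":(340,160,120,100),"scene":(280,130,160,130)}.items():
    cr=imaging.get_image(c)[y:y+h,x:x+w]; s=min(800/w,600/h); cv2.imwrite(f"pics/c4_{c}.png",cv2.resize(cr,None,fx=s,fy=s,interpolation=cv2.INTER_CUBIC)[:600,:800]);print(c,s)
E
```

```text
7.125 [ 0.5486 -0.0569  0.206 ] [-6.000e-04  7.069e-01  7.073e-01 -1.000e-04] [-2.300e-01  2.570e-01  1.596e+00  1.000e-03  1.290e+00 -2.310e-01] [-0.3  0.5 -1.3] 0.026661050092039056
[[324.28157384 225.86061488]]
top 6.0
scene 4.615384615384615
```

View pics/w4.png

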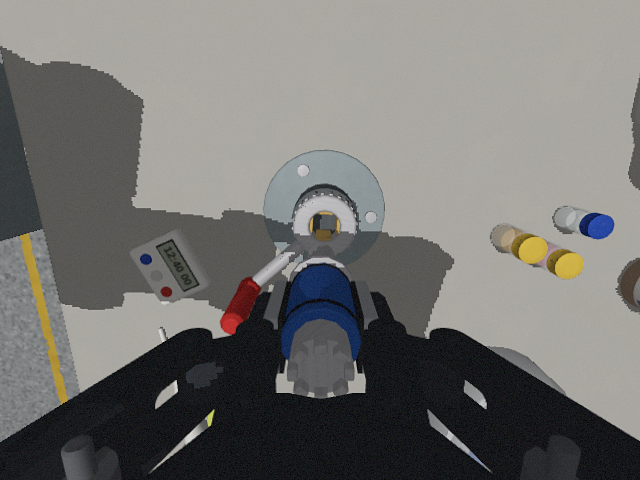

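View pics/c4_scene.png

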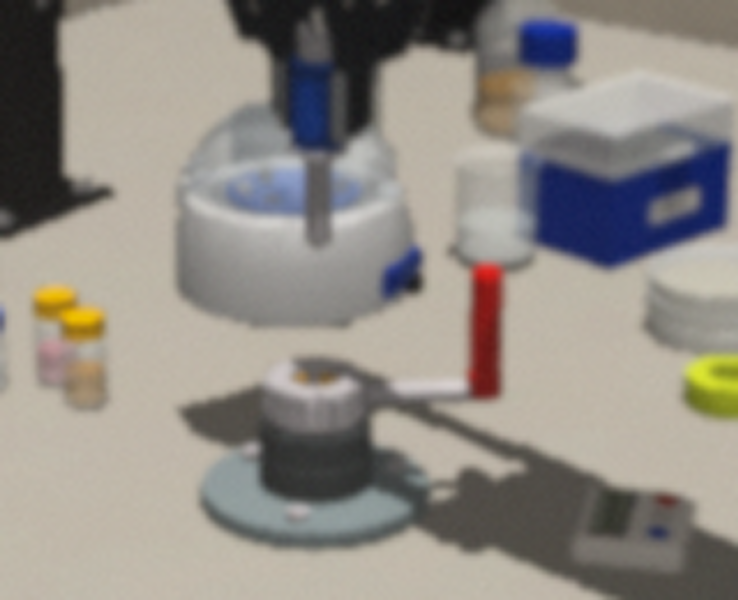

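```bash
python3 -c "
from h import *
p=dict(np.load('pics/w4.npz'));im=cv2.imread('pics/w4.png')
a=cv2.resize(im[180:300,260:390],None,fx=5,fy=5,interpolation=cv2.INTER_CUBIC)
th=np.linspace(0,2*np.pi,80)
for r,col in((.013,(0,0,255)),(.027,(0,255,0))):
  for q in proj(p,np.c_[.551+r*np.cos(th),-.0545+r*np.sin(th),np.full(80,.074)]): cv2.circle(a,tuple(((q-[260,180]+.5)*5).astype(int)),1,col,-1)
# predicted shank foot
for q in proj(p,np.c_[.5486+.0055*np.cos(th),-.0569+.0025+.0055*np.sin(th),np.full(80,.206-.0664+.008)]): cv2.circle(a,tuple(((q-[260,180]+.5)*5).astype(int)),1,(255,0,255),-1)
cv2.imwrite('pics/w4c.png',a)
"
```

```text
(no output)
```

View pics/w4c.png

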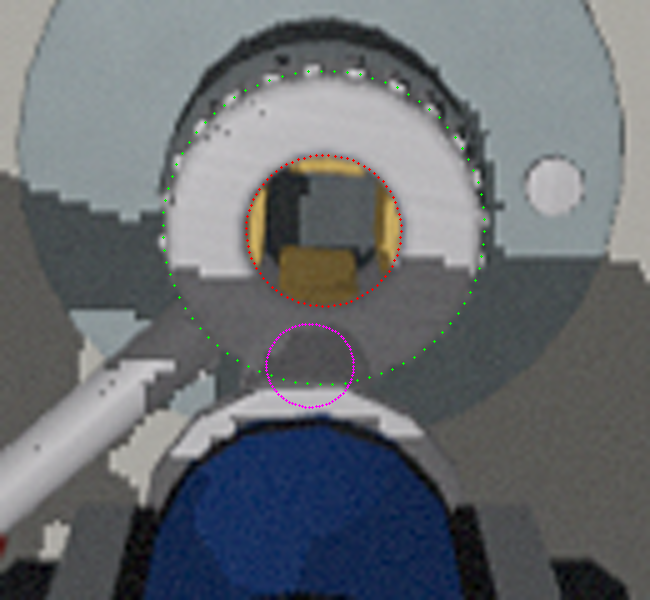

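View pics/c4_top.png

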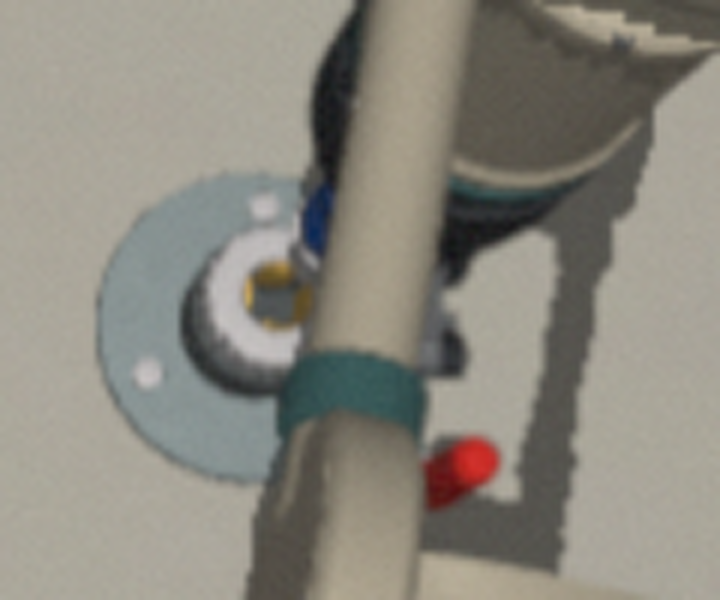

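>>> {"fn": "arm_command", "kwargs": {"steps": [[[0, 0, 0], [2.5, 0, -10], 255], [[0, 0, 0], [0, 0, -20], 255], [[0, 0, 0], [0, 0, -20], 255], [[0, 0, 0], [0, 0, -14], 255], [[0, 0, 0], [0, 0, 0], 255], [[0, 0, 0], [0, 0, 0], 255]]}}

```text
clock: 8.02
position: [0.5522, -0.0577, 0.1428]
ee_rot: [0.0, 0.707, 0.707, 0.0]
contact_force: [0.6, 0.8, 0.0]
width: 0.0271
```

```bash
python3 wl.py w5; python3 - <<'E'
from h import *
p=dict(np.load('pics/w5.npz'))
im=cv2.imread('pics/w5.png')
a=cv2.resize(im[180:340,240:400],None,fx=3.7,fy=3.7,interpolation=cv2.INTER_CUBIC)
P=telemetry.get_state()["position"]
th=np.linspace(0,2*np.pi,80)
for r,x,y,z,col in((.013,.551,-.054,.074,(0,0,255)),(.027,.551,-.054,.074,(0,255,0)),(.008,P[0],P[1]+.0025,P[2]-.0544,(255,0,255))):
  for q in proj(p,np.c_[x+r*np.cos(th),y+r*np.sin(th),np.full(80,z)]): cv2.circle(a,tuple(((q-[240,180]+.5)*3.7).astype(int)),1,col,-1)
cv2.imwrite("pics/w5c.png",a)
cr=imaging.get_image("scene")[160:260,280:400]; cv2.imwrite("pics/c5.png",cv2.resize(cr,None,fx=6,fy=6,interpolation=cv2.INTER_CUBIC))
E
```

```text
8.025 [ 0.5522 -0.0577  0.1428] [5.000e-04 7.071e-01 7.072e-01 3.000e-04] [-0.23   0.31   1.687 -0.     1.143 -0.23 ] [0.6 0.8 0. ] 0.027081357126269346
```

View pics/w5c.png

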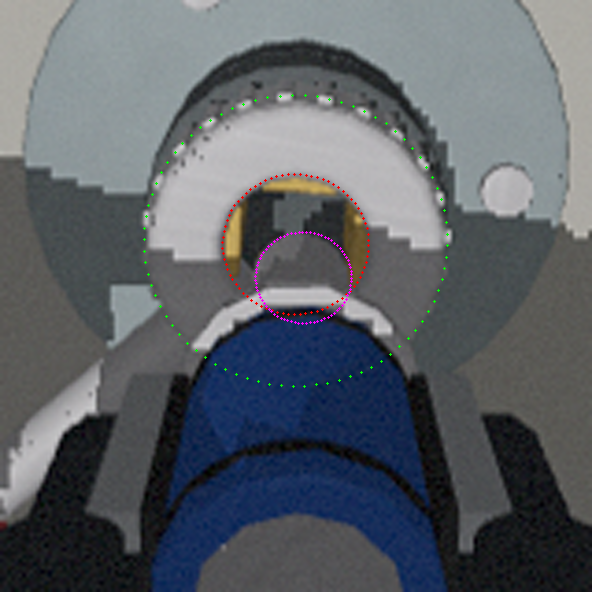

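View pics/c5.png

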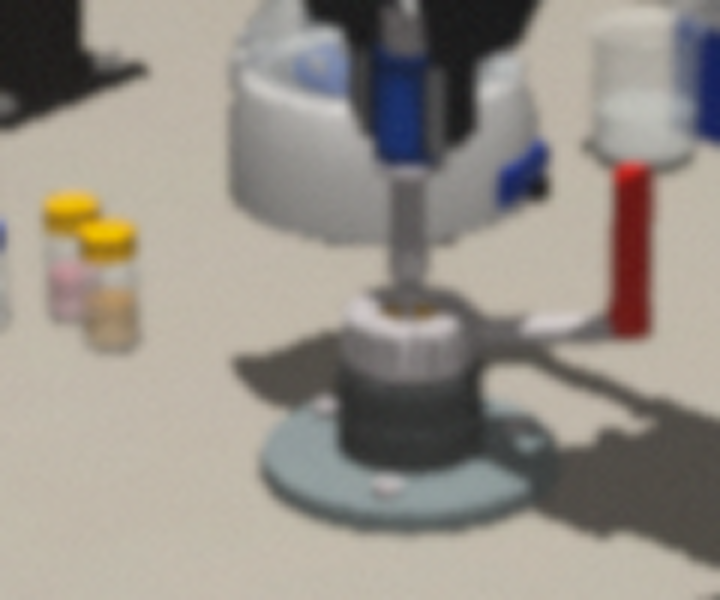

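>>> {"fn": "arm_command", "kwargs": {"steps": [[[0, 0, 0], [-1.2, 0.7, 0], 255], [[0, 0, 0], [0, 0, -8], 255], [[0, 0, 0], [0, 0, -8], 255], [[0, 0, 0], [0, 0, -4], 255], [[0, 0, 0], [0, 0, 0], 255]]}}

```text
clock: 8.75
position: [0.5501, -0.0569, 0.1217]
ee_rot: [-0.0, 0.707, 0.707, -0.0]
contact_force: [-0.5, 0.0, -0.9]
width: 0.0269
```

```bash
python3 wl.py w6;  python3 - <<'E'
from h import *
a=cv2.resize(cv2.imread('pics/w6.png')[180:340,240:400],None,fx=3.7,fy=3.7,interpolation=cv2.INTER_CUBIC)
cv2.imwrite("pics/w6c.png",a)
E
```

```text
8.75 [ 0.5501 -0.0569  0.1217] [-5.000e-04  7.071e-01  7.071e-01 -3.000e-04] [-0.229  0.328  1.72   0.     1.095 -0.229] [-0.5  0.  -0.9] 0.026863077043645343
```

View pics/w6c.png

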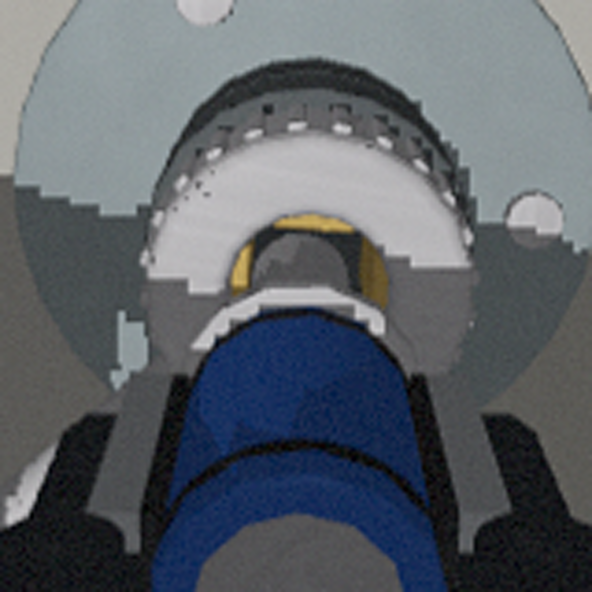

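>>> {"fn": "arm_command", "kwargs": {"steps": [[[0, 0, 0], [1, 0, 0], 255], [[0, 0, 0], [0, 0, -6], 255], [[0, 0, 0], [0, 0, -6], 255], [[0, 0, 0], [0, 0, -6], 255], [[0, 0, 0], [0, 0, -6], 255], [[0, 0, 0], [0, 0, 0], 255]]}}

```text
clock: 9.55
position: [0.5509, -0.0569, 0.0976]
ee_rot: [-0.001, 0.707, 0.707, -0.0]
contact_force: [-0.3, -0.7, -1.2]
width: 0.0269
```

```bash
python3 -c "
from h import *
s=telemetry.get_state();print(s['position'],s['contact_force'],s['moment'])"
```

```text
[ 0.55094007 -0.05688743  0.0975945 ] [-0.29295564 -0.66360587 -1.15653171] [ 0.0349937  -0.03511463 -0.0429416 ]
```

>>> {"fn": "arm_command", "kwargs": {"steps": [[[0, 0, 0], [0, 0, -5], 255], [[0, 0, 0], [0, 0, -2.5], 255], [[0, 0, 0], [0, 0, -1.5], 255], [[0, 0, 0], [0, 0, 0], 255]]}}

```text
clock: 10.05
position: [0.5514, -0.057, 0.0893]
ee_rot: [-0.0, 0.707, 0.707, -0.0]
contact_force: [-0.0, 0.5, -1.3]
width: 0.0267
```

>>> {"fn": "arm_command", "kwargs": {"steps": [[[0, 0, 0], [0, 0, -1.5], 255], [[0, 0, 0], [0, 0, 0], 255]]}}

```text
clock: 10.3
position: [0.5517, -0.057, 0.0884]
ee_rot: [0.0, 0.707, 0.707, 0.0]
contact_force: [-0.5, 0.1, 3.0]
width: 0.0268
```

>>> {"fn": "arm_command", "kwargs": {"steps": [[[0, 0, 0], [0, 0, -1], 255], [[0, 0, 0], [0, 0, 0], 255]]}}

```text
clock: 10.55
position: [0.5518, -0.0571, 0.0884]
ee_rot: [0.001, 0.707, 0.707, 0.0]
contact_force: [-2.1, 0.4, 9.1]
width: 0.027
```

```bash
python3 -c "
from h import *
cr=imaging.get_image('scene')[160:260,280:400]; cv2.imwrite('pics/c7.png',cv2.resize(cr,None,fx=6,fy=6,interpolation=cv2.INTER_CUBIC))"
```

```text
(no output)
```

View pics/c7.png

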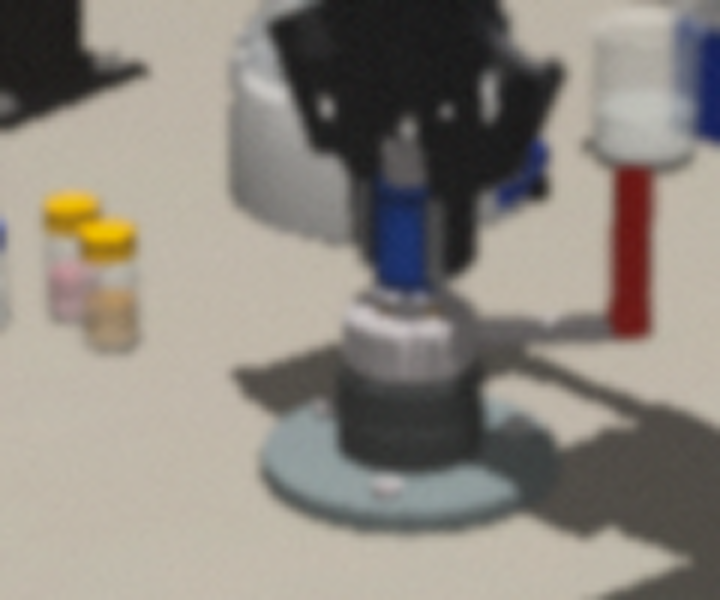

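>>> {"fn": "arm_command", "kwargs": {"steps": [[[0, 0, 0], [0, 0, 1], 255], [[0, 0, 0], [0, 0, 0], 200], [[0, 0, 0], [0, 0, 0], 100], [[0, 0, 0], [0, 0, 0], 0], [[0, 0, 0], [0, 0, 0], 0], [[0, 0, 0], [0, 0, 0], 0], [[0, 0, 0], [0, 0, 0], 0]]}}

```text
clock: 11.48
position: [0.5515, -0.057, 0.0877]
ee_rot: [-0.0, 0.707, 0.707, 0.0]
contact_force: [-0.2, -0.3, 0.1]
width: 0.0861
```

```bash
python3 wl.py w8
```

```text
11.475 [ 0.5515 -0.057   0.0877] [-0.      0.7071  0.7071  0.    ] [-0.228  0.363  1.762  0.     1.016 -0.229] [-0.2 -0.3  0.1] 0.08614164121352783
```

View pics/w8.png

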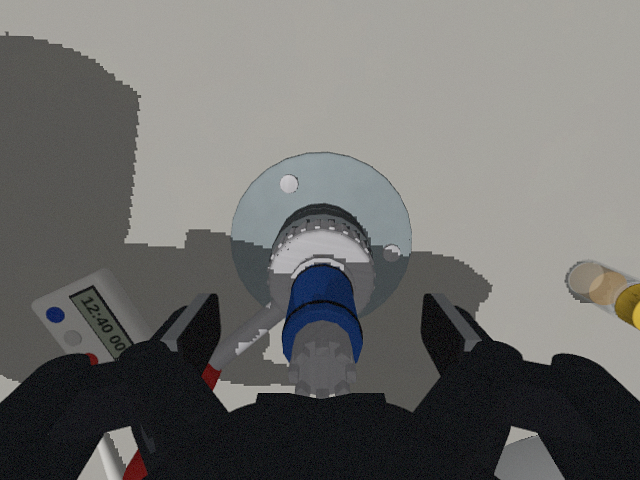

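>>> {"fn": "arm_command", "kwargs": {"steps": [[[0, 0, 0], [0, 0, 25], 0], [[0, 0, 0], [0, 0, 40], 0], [[0, 0, 0], [0, 0, 37], 0], [[0, 0, -0.14], [-14, -11, 0], 0], [[0, 0, -0.14], [-14, -11, 0], 0], [[0, 0, -0.14], [-14, -11, 0], 0], [[0, 0, -0.14], [-14, -11, 0], 0], [[0, 0, -0.14], [-14, -11, 0], 0], [[0, 0, 0], [0, 0, 0], 0]]}}

```text
clock: 12.65
position: [0.4808, -0.1123, 0.1899]
ee_rot: [-0.0, 0.907, 0.422, -0.0]
contact_force: [0.3, 0.1, -0.4]
width: 0.0854
```

```bash
python3 wl.py w9; python3 -c "
from h import *
p=dict(np.load('pics/w9.npz'));print(proj(p,[[.4825,-.1125,.132],[.551,-.054,.146],[.4825,-.1125,.06]]))
T=imaging.camera_params('top');im=imaging.get_image('top')
cv2.imwrite('pics/t9.png',cv2.resize(im[160:300,340:480],None,fx=4.2,fy=4.2,interpolation=cv2.INTER_CUBIC))"
```

```text
12.65 [ 0.4808 -0.1123  0.1899] [-0.      0.9067  0.4218 -0.    ] [-0.37   0.182  1.74  -0.     1.22   0.329] [ 0.3  0.1 -0.4] 0.08540780767279228
[[322.77489735 254.65923847]
 [351.81103081  99.6517136 ]
 [322.19834716 227.54916414]]
```

View pics/w9.png

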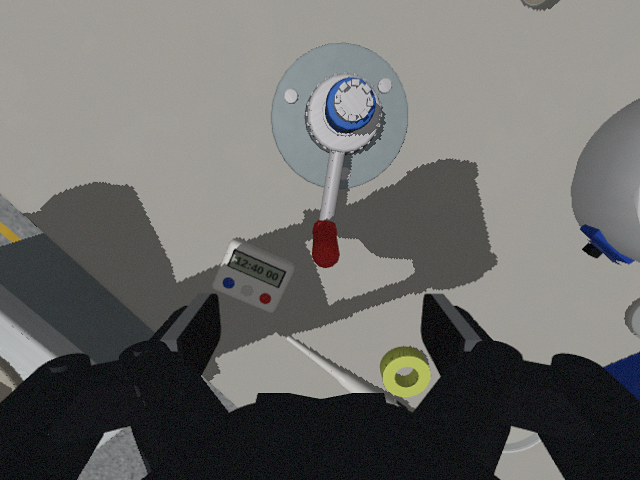

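View pics/t9.png

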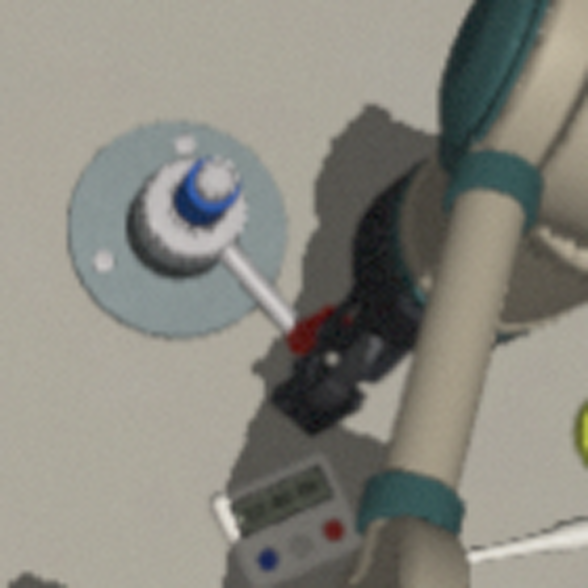

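```bash
python3 -c "
from h import *
p=dict(np.load('pics/w9.npz'));print(plane(p,(325.5,257),.132),plane(p,(352,103),.146))
h=plane(p,(325.5,257),.132)[:2]-[.551,-.054];print(np.hypot(*h),np.degrees(np.arctan2(h[1],h[0])))
"
```

```text
[ 0.4828167  -0.11479729  0.132     ] [ 0.55007575 -0.05531629  0.146     ]
0.09135246184038624 -138.27743508915265
```

>>> {"fn": "arm_command", "kwargs": {"steps": [[[0, 0, 0], [2, -1.5, -20], 0], [[0, 0, 0], [0, 0, -35], 0], [[0, 0, 0], [0, 0, -30], 0], [[0, 0, 0], [0, 0, -14], 0], [[0, 0, 0], [0, 0, 0], 0], [[0, 0, 0], [0, 0, 0], 255], [[0, 0, 0], [0, 0, 0], 255], [[0, 0, 0], [0, 0, 0], 255], [[0, 0, 0], [0, 0, 0], 255], [[0, 0, 0], [0, 0, 0], 255], [[0, 0, 0], [0, 0, 0], 255]], "newtons": 50}}

```text
clock: 14.12
position: [0.4837, -0.1136, 0.0914]
ee_rot: [0.0, 0.907, 0.422, 0.0]
contact_force: [-0.6, 0.1, 6.1]
width: 0.0171
```

```bash
python3 wl.py w10
```

```text
14.125 [ 0.4837 -0.1136  0.0914] [4.000e-04 9.067e-01 4.218e-01 3.000e-04] [-0.371  0.284  1.88  -0.     0.977  0.329] [-0.6  0.1  6.1] 0.017091042107594035
```

View pics/w10.png

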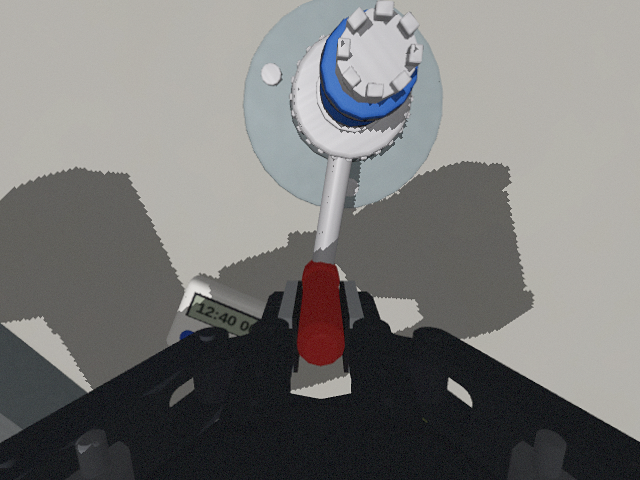

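```bash
python3 -c "
import numpy as np
c=np.array([.551,-.054]);a0=np.arctan2(-.0596,-.0673);r=90
P=lambda a:r*np.array([np.cos(a),np.sin(a)])
for k in range(16):
  print(k,(P(a0-.12*(k+1))-P(a0-.12*k)).round(1).tolist())
"
```

```text
0 [-6.7, 8.5]
1 [-5.6, 9.2]
2 [-4.4, 9.8]
3 [-3.2, 10.3]
4 [-2.0, 10.6]
5 [-0.7, 10.8]
6 [0.6, 10.8]
7 [1.9, 10.6]
8 [3.1, 10.3]
9 [4.4, 9.9]
10 [5.5, 9.3]
11 [6.6, 8.6]
12 [7.6, 7.7]
13 [8.4, 6.7]
14 [9.2, 5.7]
15 [9.8, 4.6]
```

>>> {"fn": "arm_command", "kwargs": {"steps": [[[0, 0, -0.05], [-3.4, 4.2, 0], 255], [[0, 0, -0.05], [-3.3, 4.3, 0], 255], [[0, 0, -0.11], [-5.6, 9.2, 0], 255], [[0, 0, -0.11], [-4.4, 9.8, 0], 255], [[0, 0, -0.11], [-3.2, 10.3, 0], 255], [[0, 0, -0.11], [-2, 10.6, 0], 255], [[0, 0, 0], [0, 0, 0], 255]], "newtons": 50}}

```text
clock: 15.05
position: [0.4627, -0.0662, 0.0915]
ee_rot: [0.002, 0.986, 0.165, 0.001]
contact_force: [0.7, -3.4, 4.1]
width: 0.017
```

```bash
python3 wl.py w11;python3 -c "
from h import *
s=telemetry.get_state();d=s['position'][:2]-[.551,-.054];print(np.hypot(*d),np.degrees(np.arctan2(d[1],d[0])))"
```

```text
15.05 [ 0.4627 -0.0662  0.0915] [0.0015 0.9863 0.1647 0.0012] [-0.29   0.243  1.942 -0.002  0.953  0.951] [ 0.7 -3.4  4.1] 0.017035974357739857
0.08912210823883224 -172.18844625573755
```

View pics/w11.png

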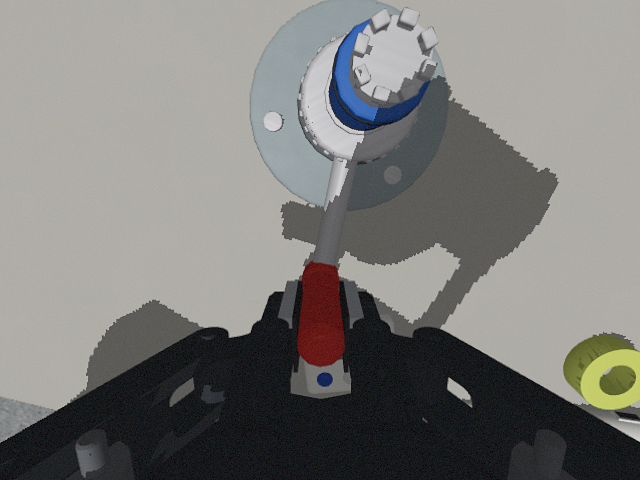

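>>> {"fn": "arm_command", "kwargs": {"steps": [[[0, 0, -0.05], [-0.4, 5.4, 0], 255], [[0, 0, -0.06], [-0.3, 5.4, 0], 255], [[0, 0, -0.11], [0.6, 10.8, 0], 255], [[0, 0, -0.11], [1.9, 10.6, 0], 255], [[0, 0, -0.11], [3.1, 10.3, 0], 255], [[0, 0, -0.11], [4.4, 9.9, 0], 255], [[0, 0, -0.11], [5.5, 9.3, 0], 255], [[0, 0, 0], [0, 0, 0], 255]]}}

```text
clock: 16.1
position: [0.4769, -0.0041, 0.0914]
ee_rot: [0.001, 0.986, -0.164, 0.0]
contact_force: [-0.5, -3.4, 6.0]
width: 0.0169
```

```bash
python3 wl.py w12;python3 -c "
from h import *
s=telemetry.get_state();d=s['position'][:2]-[.551,-.054];print(np.hypot(*d),np.degrees(np.arctan2(d[1],d[0])))"
```

```text
16.1 [ 0.4769 -0.0041  0.0914] [ 7.000e-04  9.864e-01 -1.642e-01  5.000e-04] [-0.153  0.257  1.921 -0.002  0.963  1.748] [-0.5 -3.4  6. ] 0.016862019105595417
0.0893610439395617 146.02259724318102
```

View pics/w12.png

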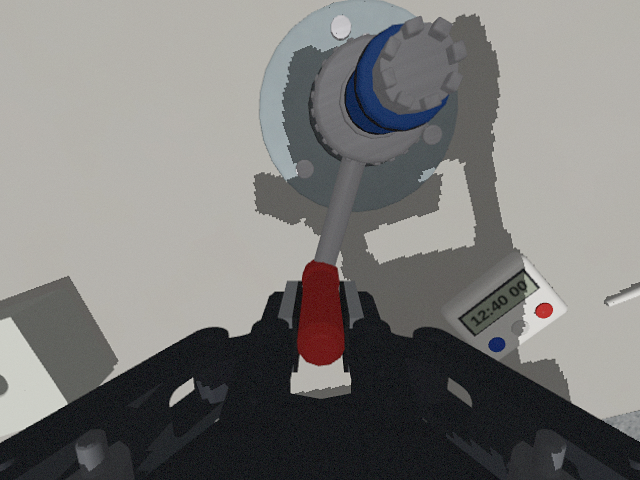

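>>> {"fn": "arm_command", "kwargs": {"steps": [[[0, 0, -0.05], [3.2, 4.4, 0], 255], [[0, 0, -0.05], [3.4, 4.2, 0], 255], [[0, 0, -0.05], [3.7, 4, 0], 255], [[0, 0, 0], [0, 0, 0], 255]]}}

```text
clock: 16.65
position: [0.4859, 0.0078, 0.0914]
ee_rot: [0.001, 0.971, -0.237, -0.001]
contact_force: [-2.3, -4.0, 7.6]
width: 0.0172
```

```bash
cat > st.py <<'E'
from h import *
s=telemetry.get_state();d=s['position'][:2]-[.551,-.054];a=np.arctan2(d[1],d[0])%(2*np.pi)
t=np.array([np.sin(a),-np.cos(a)]);f=s['contact_force'][:2]
print(s['clock'],"r",np.hypot(*d).round(4),"swept",round((np.radians(221.5)-a),3),"tang",(f@t).round(1),"rad",(f@(d/np.hypot(*d))).round(1),s['qpos'][5])
E
python3 st.py
```

```text
16.65 r 0.0898 swept 1.484 tang -4.5 rad -1.1 1.9265868451586492
```

>>> {"fn": "arm_command", "kwargs": {"steps": [[[0, 0, -0.05], [3.9, 3.7, 0], 255], [[0, 0, -0.05], [4.1, 3.4, 0], 255], [[0, 0, 0], [0, 0, 0], 255]]}}

```text
clock: 17.02
position: [0.4937, 0.0152, 0.0914]
ee_rot: [0.001, 0.958, -0.286, -0.001]
contact_force: [-3.3, -4.5, 9.0]
width: 0.0165
```

```bash
python3 st.py
```

```text
17.025 r 0.0898 swept 1.603 tang -5.4 rad -1.3 2.043279286482438
```

>>> {"fn": "arm_command", "kwargs": {"steps": [[[0, 0, -0.03], [2.8, 2.2, 0], 255], [[0, 0, -0.03], [2.9, 2.1, 0], 255], [[0, 0, 0], [0, 0, 0], 255]]}}

```text
clock: 17.4
position: [0.4984, 0.0188, 0.0914]
ee_rot: [0.002, 0.949, -0.314, -0.001]
contact_force: [-6.2, -7.5, 10.5]
width: 0.017
```

```bash
python3 st.py
```

```text
17.4 r 0.0898 swept 1.67 tang -9.4 rad -2.5 2.113338954695172
```

>>> {"fn": "arm_command", "kwargs": {"steps": [[[0, 0, -0.02], [2.2, 1.6, 0], 255], [[0, 0, 0], [0, 0, 0], 255]]}}

```text
clock: 17.65
position: [0.5001, 0.0201, 0.0914]
ee_rot: [0.003, 0.946, -0.324, -0.002]
contact_force: [-5.2, -8.2, 11.3]
width: 0.0168
```

```bash
python3 st.py
```

```text
17.65 r 0.0898 swept 1.693 tang -8.9 rad -3.9 2.137056700099998
```

>>> {"fn": "arm_command", "kwargs": {"steps": [[[0, 0, -0.02], [2.3, 1.6, 0], 255], [[0, 0, 0], [0, 0, 0], 255]]}}

```text
clock: 17.9
position: [0.5002, 0.0202, 0.0913]
ee_rot: [0.005, 0.943, -0.332, -0.003]
contact_force: [-11.6, -12.7, 15.3]
width: 0.0167
```

```bash
python3 st.py
```

```text
17.9 r 0.0899 swept 1.694 tang -16.7 rad -3.9 2.159876102328785
```

>>> {"fn": "arm_command", "kwargs": {"steps": [[[0, 0, 0], [-2, -1.4, 0], 255], [[0, 0, 0], [0, 0, 0], 200], [[0, 0, 0], [0, 0, 0], 100], [[0, 0, 0], [0, 0, 0], 0], [[0, 0, 0], [0, 0, 0], 0], [[0, 0, 0], [0, 0, 0], 0], [[0, 0, 0], [0, 0, 25], 0], [[0, 0, 0], [0, 0, 40], 0], [[0, 0, 0], [0, 0, 50], 0], [[0, 0, 0], [-40, 0, 20], 0], [[0, 0, 0], [-40, 0, 20], 0], [[0, 0, 0], [0, 0, 0], 0]]}}

```text
clock: 19.4
position: [0.4212, 0.0227, 0.2474]
ee_rot: [-0.0, 0.943, -0.333, 0.001]
contact_force: [0.5, 0.1, -0.4]
width: 0.0852
```

```bash
python3 wl.py w13; python3 - <<'E'
from h import *
p=dict(np.load('pics/w13.npz'))
print(proj(p,[[.551,-.054,.146],[.5002,.0202,.132]]))
for c,(x,y,w,h) in {"top":(190,170,260,140),"scene":(220,140,220,180)}.items():
    cr=imaging.get_image(c)[y:y+h,x:x+w]; s=min(800/w,600/h); cv2.imwrite(f"pics/c13_{c}.png",cv2.resize(cr,None,fx=s,fy=s,interpolation=cv2.INTER_CUBIC)[:600,:800]);print(c,s)
E
```

```text
19.4 [0.4212 0.0227 0.2474] [-3.000e-04  9.429e-01 -3.331e-01  1.200e-03] [-0.111  0.03   1.77   0.     1.34   2.138] [ 0.5  0.1 -0.4] 0.08521188825982495
[[284.33717888  11.41714934]
 [255.04455843 152.58249577]]
top 3.076923076923077
scene 3.3333333333333335
```

View pics/w13.png

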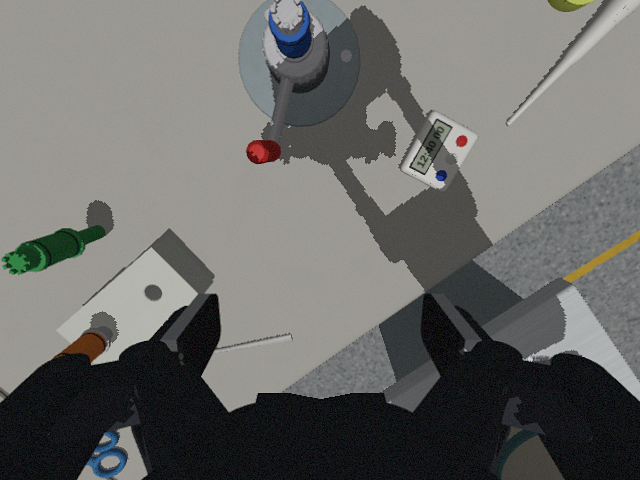

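View pics/c13_scene.png

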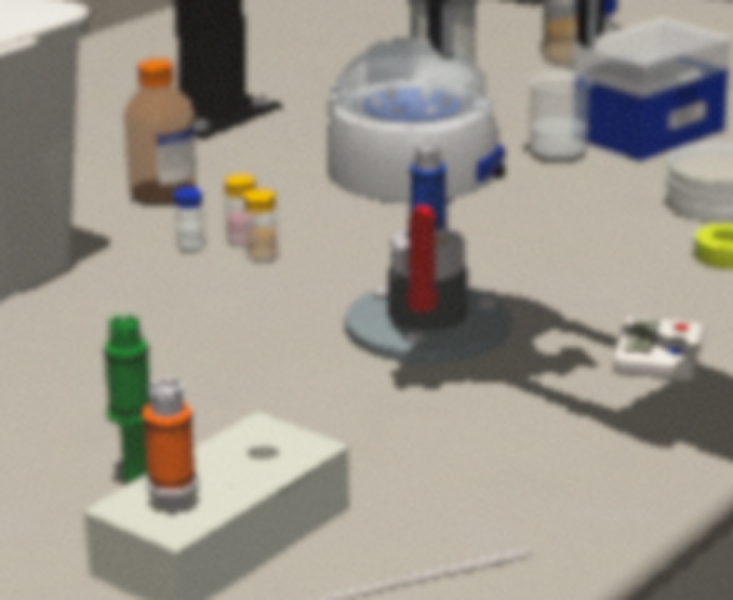

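View pics/c13_top.png

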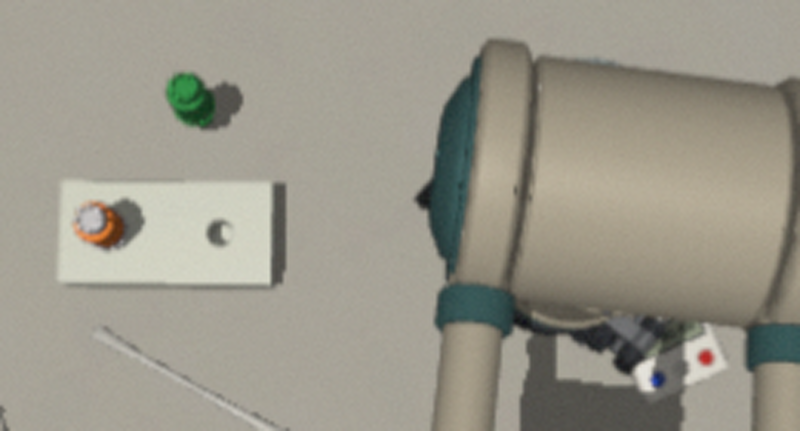

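>>> {"fn": "arm_command", "kwargs": {"steps": [[[0, 0, 0], [0, 0, 40], 0], [[0, 0, 0], [20, -20, 30], 0], [[0, 0, 0], [20, -20, 0], 0], [[0, 0, 0], [10, -10, 0], 0], [[0, 0, 0], [0, 0, 0], 0], [[0, 0, 0], [0, 0, 0], 0]]}}

```text
clock: 20.3
position: [0.472, -0.0271, 0.3147]
ee_rot: [0.0, 0.943, -0.333, -0.002]
contact_force: [0.3, 0.1, 0.2]
width: 0.0852
```

```bash
python3 wl.py w14; cat > ov.py <<'E'
from h import *
import sys
p=dict(np.load('pics/w14.npz'));im=cv2.imread('pics/w14.png')
c=proj(p,[.551,-.054,.1])[0].astype(int);x0,y0=max(c[0]-50,0),max(c[1]-50,0);k=6
a=cv2.resize(im[y0:y0+100,x0:x0+120],None,fx=k,fy=k,interpolation=cv2.INTER_CUBIC)
th=np.linspace(0,2*np.pi,90)
for r,z,col in((.027,.074,(0,255,0)),(.016,.084,(0,255,255)),(.014,.13,(255,0,255)),(.010,.146,(0,0,255))):
  for q in proj(p,np.c_[.551+r*np.cos(th),-.054+r*np.sin(th),np.full(90,z)]): cv2.circle(a,tuple(((q-[x0,y0]+.5)*k).astype(int)),1,col,-1)
cv2.imwrite('pics/w14c.png',a);print(x0,y0)
E
python3 ov.py
```

```text
20.3 [ 0.472  -0.0271  0.3147] [ 0.      0.9429 -0.3331 -0.0016] [-0.205  0.083  1.547  0.     1.515  2.045] [0.3 0.1 0.2] 0.08521064260565162
240 83
```

View pics/w14c.png

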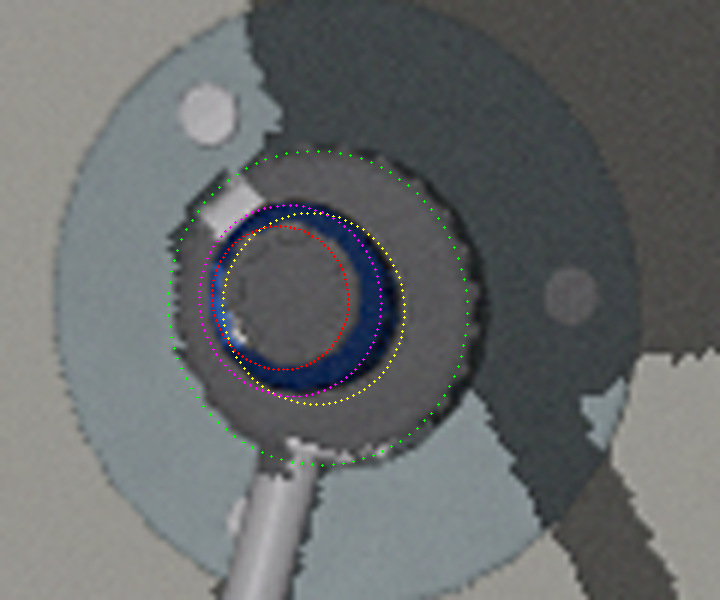

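```bash
python3 -c "
from h import *
S=imaging.camera_params('scene')
print(proj(S,[[.551,-.054,.146],[.551,-.054,.074],[.551,-.054,.149]]))
im=imaging.get_image('scene');cv2.imwrite('pics/s15.png',cv2.resize(im[170:260,300:400],None,fx=6.6,fy=6.6,interpolation=cv2.INTER_CUBIC))"
```

```text
[[347.4857204  182.5909352 ]
 [347.59781856 210.39792323]
 [347.4806452  181.40809572]]
```

View pics/s15.png

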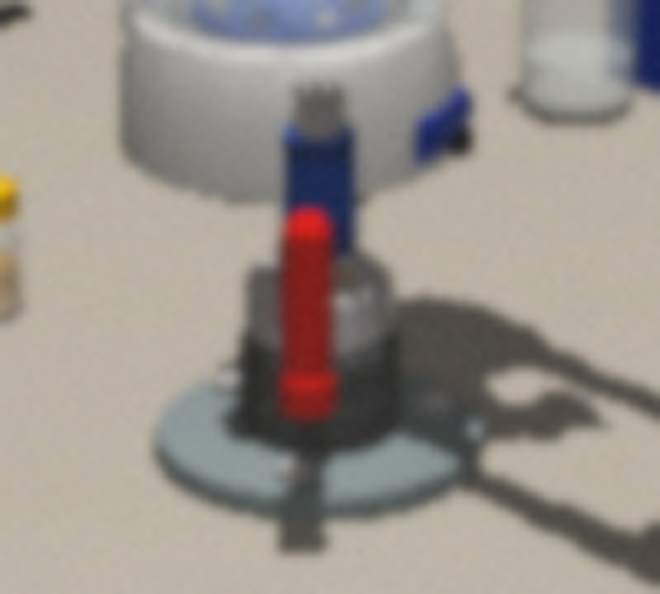

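```bash
python3 -c "
from h import *
print(manip.sign_off(), telemetry.get_state()['clock'])"
```

```text
the job is handed in; nothing more can be done
the job is handed in; nothing more can be done
```

I put the blue tool in the collet, tightened the nut to its stop, and handed the job in at about 20 s of the 56 s allowed. No verdict was reported.

**What was done:** I lifted the blue tool from its hole and lowered it under control. It touched the collet floor at the height I had calculated, with 9 N of contact force. I let go, pinched the red handle and swung it about 1.69 rad clockwise. It then stopped moving while the force along its path rose from 9 to 17 N, so I took that as the hard stop. I eased off, opened the gripper and backed away.

**Last checks:**
- **Nut:** the handle stayed where I left it, within about 1 pixel.
- **Blue tool:** it looks upright and centred to about 0.5 mm. Its top is within about 2 mm of the fully seated height, which is as fine as the cameras can tell.
- **Bystanders:** the orange tool is still in its hole, and the green look-alike and the lab timer appear where they were.
- **Robot:** it touches nothing; the force reading was about zero.

**Disagreements:** the cameras and arm readings differed by 1–4 mm, within or a little over the stated calibration error. In the second-last wrist picture the tool's top looked about 3–4 mm off. A closer view showed most of that was calibration error. I could not measure the jaw force directly; I inferred it from the nut reaching its stop.

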